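# Fit the filter panel in the bench dust extractor and start its fan

### The job

Put the filter panel that lies on the bench into the dust extractor: it is longer than the opening, so slip one end in under a lip at a tilt, bring the other end down past the opposite lip, and settle it flat on the ledges, let go of and centred so that both ends are tucked under their lips by about the same amount. Do not drop it in. Then, with the panel in place, push the fan lever fully over to start the fan, and leave the jars, bowl, spectacle case and spatula where they are.

Things in the scene. Friction and masses are not known exactly. Their poses are not given: they have to be found in the camera images.
- extractor: grey steel dust extractor fixed to the bench, standing left or right, yaw up to 0.3; x across, y along its length; origin at the centre of its filter seat, at bench height. Open-topped body 140 x 266 mm, 90 mm high, walls 10 mm; inside 120 mm (x) x 246 mm (y). On its +x side (x 70 to 140 mm, y within 65 mm) a 50 mm high fan housing carries the lever
- seat (a point): midway between the two ledges at the height of their tops, 55 mm above the extractor's origin; axes as the extractor. The panel's origin belongs here. A ledge reaches 60 mm inward from each y end wall (inner faces at y = +-123 mm), over the full width; between the ledges it is hollow down to 43 mm below
- lip_plus (a point): middle of the inner edge, top face, of the lip at the +y end: y = 85 mm, 90 mm above the bench. The lip is 3 mm thick, reaches 38 mm inward from the end wall over the full width; its underside is 32 mm above the ledge
- lip_minus (a point): the same for the lip at the -y end (y = -85 mm). The opening between the lips is 120 mm (x) x 170 mm (y)
- filter_panel: loose filter panel, about 0.4 kg: plate 108 mm (x) x 196 mm (y) x 10 mm with grey filter strips, lying flat, handle up, yaw up to 0.5; origin at the centre of its underside. The same either way round. A black bridge handle stands across its middle: bar 80 mm along x, 12 mm thick along y, 48 to 72 mm above the underside, on two legs (10 mm wide, 35 mm either side)
- handle (a point): centre of the handle bar, 60 mm above the centre of the panel's underside; axes as the panel; grasp it across its 12 mm thickness (y)
- fan_lever (a joint): fan lever, rad: 0 leaning to the extractor's -y (off), 1.0 leaning to its +y (fully over, on), upright at 0.5; starts at 0 to 0.15, stays where it is left, moves with under 2 N. Pivot along x at (105, 0, 72) mm in the extractor's frame; 10 mm rod on a 25 mm high block (70 mm in y, 50 mm in x) on top of the housing
- fan_lever_tip (a point): centre of the lever's black ball, 26 mm in diameter, 80 mm from the pivot
- jar_mid: lidded glass jar, 48 mm diameter, 75 mm high, standing between the extractor and the panel; leave it alone; origin at the underside
- jar_tall: lidded glass jar, 66 mm diameter, 110 mm high, standing at the far side; leave it alone; origin at the underside
- jar_low: lidded glass jar, 70 mm diameter, 70 mm high, standing at the far side; leave it alone; origin at the underside
- copper_bowl: copper bowl, 90 mm diameter, 35 mm high, standing between the extractor and the panel; leave it alone; origin at the underside
- case: black spectacle case, 65 x 155 x 45 mm, lying at the right side; leave it alone; origin at the underside
- spatula: spatula 200 mm long, lying flat at the left side (origin mid-length); leave it alone; origin at the bench
Mind the look-alikes: they are no part of the job. Of the things that look like the filter_panel, the larger one is meant.

How it is judged:
By the outcome, as a careful person would: the job done as asked, in the order asked, and still so for the second after the job is handed in, with the robot touching nothing.
It also fails if it takes over 58 s, if anything falls off the work surface, if the arm or the gripper's body presses on something with over 40 N, if the wrist force passes 120 N, or if a joint passes its speed limit or range.

### The arm

A 7-joint arm with a two-finger parallel gripper is mounted at the origin on the work surface. World frame = base frame: x ahead of the robot, y to its left, z up, the work surface at z = 0. Lengths are in m, angles in rad, forces in N, time in s.
With the tool pointing down it reaches from about 0.4 to 0.75 m from the base axis. Payload 19.5 kg.
Tool frame: the origin (TCP) lies between the finger pads; the fingertips stand 11 mm ahead of it and the grasp point (between the pads) lies 8 mm behind it (arm.nose_length is the distance from the TCP to the fingertips, in m); z points along the fingers, y is the line along which they close (so a half turn about z gives the same grasp; the last joint's range is limited). The gripper opens to 85 mm and grips with 20 to 120 N. Pads are 22 mm wide; open, the fingers measure 114 mm over their backs; the gripper's body (76 mm by 85 mm) begins 54 mm behind the grasp point. The pads swing forward as they close: fully open they stand 13 mm farther back than shut.
Start: joints at [-1.246, 0.707, -0.028, 1.485, 0.022, 0.951, -0.075], TCP at [0.206, 0.537, 0.242] pointing down, gripper open.
Joint ranges: [-2.71, 2.71], [-0.32, 2.16], [-1.57, 1.52], [0, 2.45], [-1.46, 4.6], [0, 2.02], [-2.83, 2.83]. Speed limits (rad/s): [1.89, 1.89, 2.57, 2.57, 3.01, 3.01, 3.01].

### API

Orientations are given as a unit quaternion [x, y, z, w].
In Python, from bench import arm, grab_frame, camera_info, order gives the robot as it stands.
- The arm moves only by the tool servo_tool, never from a script. Its argument "commands" is a list that holds one entry, the list of rows, each a list of 7 numbers: the opening, from -1 (shut) to 1 (fully open), then the shift along the tool's x, y, z in units of 40 cm (1.0 is 40 cm), then the turn, a rotation vector about the tool's x, y, z in units of 90 degrees (1.0 is 90 degrees). A call has 1 to 20 rows; each row is the pose to reach, as a shift and turn from the pose commanded when the call began, along the tool's axes at that moment; what a row does not reach only later rows make up. A row lasts 1/10 s, in which the tool goes at most 50 mm and 8.59 degrees, less where a joint would pass 70% of its speed; a pose out of reach is approached as far as the arm can. A call with a number of a shift or a turn outside -1 to 1 is refused whole. A call with a gripper value outside its range is refused whole. The fingers move at their own pace and stop on an object; the grip force is fixed at half the most. Time passes only in rows, so rows that repeat a pose let the fingers close. It gives the time, the measured TCP pose, the force, the opening and the grip force at its end, in the units of the state.
- arm.state(): the state, without advancing time (a new reading comes with each control period).
- grab_frame(name): name is "scene" or "top"; returns (picture, depth): 400x640x3 uint8, red, green, blue; 400x640 float32, m along the optical axis (not along the pixel's ray), 0 where there is no reading.
- camera_info(name): a dict with "vfov" (degrees; the focal length in pixels is half the picture's height over the tangent of half this angle, whatever the lens; pixels are square), "cx", "cy" (the principal point, pixels), "k1" (the pictures are not rectified: a ray, as slopes to the right and down, at radius r is drawn at 1 + k1 r^2 times it, then the intrinsics apply), "R" (3x3) and "t" (3): a world point X has camera coordinates R X + t. Camera axes: x right, y down, z forward; pixel columns grow to the right and rows downward; lengths in m; the calibration is good to about 2 mm. A picture is of the moment at which its call begins. camera_info takes no time and is no camera call.
- order.hand_in(): hands the job in; it is judged then, once.
The state is a dict: "clock": time; "qpos": joint angles; "qvel": joint speeds; "tau": joint torques, N m; "position": TCP position; "tcp_rot": TCP orientation; "ft_force": force on the tool from outside, world axes, zero at the start; "torque": the same for the moment, N m; "grip_width": finger opening in m; "grasp_force": force on a finger pad.
Only numpy, scipy, OpenCV 4.12 (cv2) and the standard library are available. Lean on these libraries where they do the work, as an engineer would, in place of code of your own. Each camera call takes 0.05 s, during which the arm holds its last target. There are 200 camera calls.

## Working session

There is one attempt and no reset: what is moved stays moved. The work goes in short steps, Python scripts to look and compute and a tool call to move; the robot and the scene stay as the last step left them, time stands still between calls to the robot, and variables do not carry over. Pictures are saved under pics/ and viewed, at most 10 in all, crops included, and the job is handed in when it is done.

Besides the shell and the picture viewer there is one more tool, called after "Request:" as a command line: name --argument value ..., lists and objects as JSON in quotes. servo_tool: Moves the arm, as the interface text tells. Its arguments: {"type":"object","properties":{"commands":{"type":"array"}},"required":["commands"]}

```bash
mkdir -p pics; cat > h.py <<'E'
import numpy as np, cv2
from bench import arm, grab_frame, camera_info, order
from scipy.spatial.transform import Rotation as Ro
def K(c):
    f=200/np.tan(np.radians(c['vfov'])/2); return f
def cloud(name,d):
    c=camera_info(name); f=K(c); v,u=np.mgrid[0:400,0:640].astype(float)
    xd=(u-c['cx'])/f; yd=(v-c['cy'])/f; x,y=xd.copy(),yd.copy()
    for _ in range(10):
        s=1+c['k1']*(x*x+y*y); x=xd/s; y=yd/s
    ray=np.stack([x,y,np.ones_like(x)],-1)
    R=np.array(c['R']);t=np.array(c['t'])
    P=(ray*d[...,None]-t)@R
    return P, ray@R, -R.T@t
E
cat > s.py <<'E'
from h import *
for n in ('scene','top'):
    p,d=grab_frame(n); cv2.imwrite(f'pics/{n}0.png',p[...,::-1]); np.savez(f'{n}0.npz',p=p,d=d)
    print(n,camera_info(n),(d>0).mean())
s=arm.state(); print(s, arm.nose_length)
E
python3 s.py
```

```text
scene {'vfov': 46.06404963491986, 'cx': 325.7878393868494, 'cy': 198.6991005305572, 'k1': 0.02981103051988586, 'R': array([[-0.60215475,  0.79822008,  0.01594867],
       [ 0.50755587,  0.39815296, -0.76410814],
       [-0.61627648, -0.4520165 , -0.64489099]]), 't': array([ 0.30656817, -0.19897966,  1.78669963])} 0.9929296875
top {'vfov': 43.65295119490939, 'cx': 318.6705267429224, 'cy': 208.6668398179458, 'k1': -0.1232125767218946, 'R': array([[ 0.01694787, -0.9995901 ,  0.02307367],
       [-0.99357487, -0.01941961, -0.11149822],
       [ 0.1119006 , -0.02103576, -0.99349673]]), 't': array([-0.02987777,  0.53057558,  1.56785389])} 0.996
{'clock': 0.1, 'qpos': array([-1.24568874,  0.70702538, -0.02760363,  1.48500013,  0.02201046,
        0.95092216, -0.07550424]), 'qvel': array([-0.00098069, -0.0017211 , -0.00179592, -0.00228036, -0.00114105,
        0.00161981, -0.00132098]), 'tau': array([ 1.38689807e-03, -8.84318662e+01,  1.23622689e+00, -2.36461687e+01,
        1.69649720e-02,  4.99615868e-03, -3.12690656e-05]), 'position': array([0.20613432, 0.53650752, 0.2418719 ]), 'tcp_rot': array([ 1.82381334e-01,  9.83227732e-01, -5.21366754e-04, -7.04648496e-05]), 'ft_force': array([1.03422027, 0.59752737, 0.33112463]), 'torque': array([-0.02182961,  0.04002895, -0.03875463]), 'grasp_force': 0.0, 'grip_width': 0.0855967445324301} 0.011
```

View pics/top0.png

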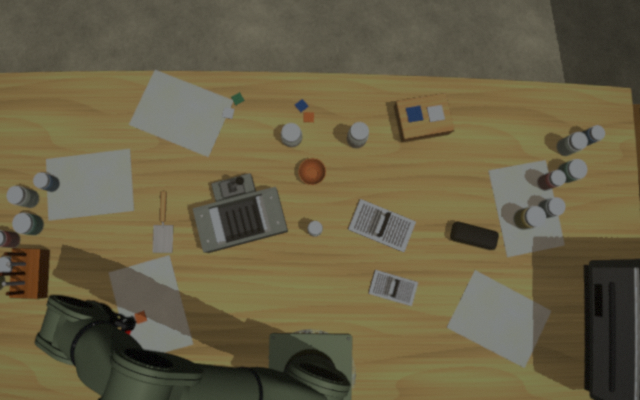

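View pics/scene0.png

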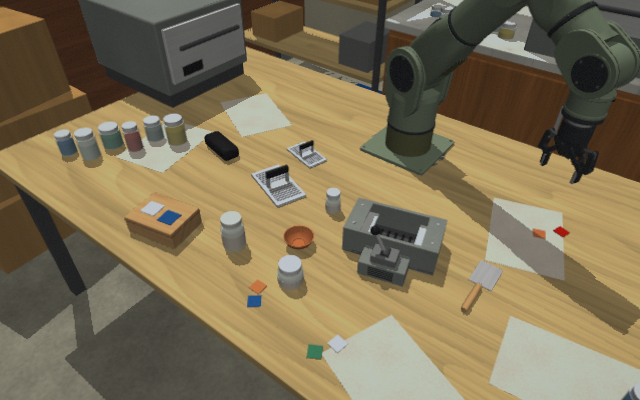

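The top view shows the extractor at about (240,219) with its fan housing at (234,186). The larger panel is at (382,224), and the smaller look-alike is at (393,287). The mid jar is at (315,228) and the bowl at (312,171). The scene view agrees.

```bash
cat > m.py <<'E'
from h import *
def rect(Q,lab):
    r=cv2.minAreaRect((Q[:,:2]*1000).astype(np.float32)); print(lab,len(Q),np.round(r[0],1),np.round(r[1],1),round(r[2],2),'z',np.round(np.percentile(Q[:,2],[5,50,95]),4))
for n in ('top','scene'):
    z=np.load(n+'0.npz'); p,d=z['p'],z['d']; P,ray,C=cloud(n,d)
    b=lambda x0,x1,y0,y1,z0,z1:(P[...,0]>x0)&(P[...,0]<x1)&(P[...,1]>y0)&(P[...,1]<y1)&(P[...,2]>z0)&(P[...,2]<z1)&(d>0)
    def big(m):
        k,l,s,c=cv2.connectedComponentsWithStats(m.astype(np.uint8)); return l==1+np.argmax(s[1:,4])
    if n=='top':
        for v,u in ((219,240),(224,382),(228,315),(171,312)): print((u,v),P[v,u].round(3))
    print(n)
    rect(P[big(b(.3,.75,.05,.5,.083,.097))],'body')
    rect(P[b(.4,.75,.05,.5,.1,.2)],'lever')
    Q=P[b(.3,.75,.05,.5,.1,.2)]; print(Q.mean(0) if len(Q) else 0)
    # ball: dark, project
    hs=big(b(.38,.62,-.3,-.02,.055,.085)); rect(P[hs],'handle')
    q=big(b(.38,.62,-.3,-.0,.004,.085)); rect(P[q],'panel all')
    m=big(b(.38,.62,-.3,-.0,.004,.02)&(p.max(-1)>0)); rect(P[m],'plate')
E
python3 m.py
python3 - <<'E'
import cv2
a=cv2.imread('pics/top0.png')[160:270,180:430]
cv2.imwrite('pics/c0.png',cv2.resize(a,None,fx=3.2,fy=3.2,interpolation=2))
E
```

```text
(240, 219) [0.494 0.232 0.014]
(382, 224) [ 0.483 -0.22   0.058]
(315, 228) [ 0.465 -0.009  0.077]
(312, 171) [0.658 0.003 0.005]
top
body 1723 [488.1 225.3] [141.9 266.2] 15.92 z [0.0845 0.0893 0.0946]
lever 69 [565.2 283.7] [ 24.5 165.8] 28.64 z [0.1168 0.1513 0.1576]
[0.5960329  0.22425367 0.14773173]
handle 115 [ 484.  -226.3] [12.1 80.4] 69.21 z [0.0586 0.071  0.0767]
panel all 1729 [ 482.3 -225.1] [200.  118.8] 67.25 z [0.0051 0.0101 0.0672]
plate 1596 [ 482.3 -225.1] [200.  118.8] 67.25 z [0.005  0.0098 0.0155]
scene
body 1771 [486.5 226.5] [150.6 268.3] 15.9 z [0.0854 0.0906 0.0938]
lever 123 [600.1 229.8] [22.1 35.9] 1.5 z [0.1049 0.1463 0.1573]
[0.59930102 0.22900785 0.13820297]
handle 152 [ 482.4 -224.6] [18.2 80.4] 69.9 z [0.0561 0.0682 0.0746]
panel all 1186 [ 474.6 -219.1] [199.8 133.2] 68.54 z [0.0067 0.0114 0.07  ]
plate 928 [ 489.4 -212.1] [177.6 115.9] 72.67 z [0.0065 0.0108 0.0147]
```

View pics/c0.png

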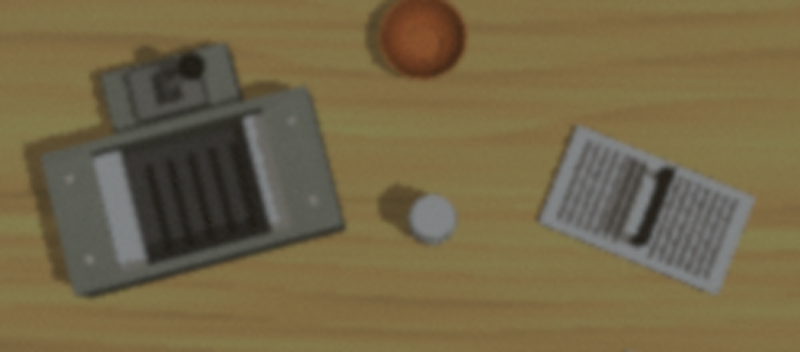

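```bash
cat >> h.py <<'E'
EXT=np.array([.4878,.2257,0]); EY=np.radians(15.9)
def ext(p): return EXT+Ro.from_euler('z',EY).apply(p)
def tool(yaw,tilt=0):   # tilt>0: +y end low
    c,s=np.cos(yaw),np.sin(yaw)
    R=np.array([[-c,-s,0],[-s,c,0],[0,0,-1]])
    return Ro.from_rotvec(-tilt*np.array([c,s,0]))*Ro.from_matrix(R.T if 0 else np.array([[-c,-s,0],[-s,c,0],[0,0,-1]]))
def rel(pos,rot,p0=None,r0=None):
    st=arm.state(); p0=st['position'] if p0 is None else p0; r0=Ro.from_quat(st['tcp_rot']) if r0 is None else r0
    sh=r0.inv().apply(np.asarray(pos)-p0)/.4; tu=(r0.inv()*rot).as_rotvec()/(np.pi/2)
    return np.round(np.r_[sh,tu],4)
E
python3 - <<'E'
from h import *
z=np.load('top0.npz'); p,d=z['p'],z['d']; P,ray,C=cloud('top',d)
# plate: bright pixels cast onto z=.01 plane ; body: cast contour
m=((p.min(-1)>75)&(p.max(-1).astype(int)-p.min(-1)<30)&(P[...,0]>.38)&(P[...,0]<.62)&(P[...,1]<-.09)&(P[...,1]>-.35)).astype(np.uint8)
m=cv2.morphologyEx(m,cv2.MORPH_CLOSE,np.ones((9,9)))
k,l,s,c=cv2.connectedComponentsWithStats(m); l=l==1+np.argmax(s[1:,4])
T=C+ray*((.01-C[2])/ray[...,2])[...,None]; Q=T[l][:,:2]
r=cv2.minAreaRect((Q*1000).astype(np.float32)); print(r,len(Q))
w,v=np.linalg.eigh(np.cov(Q.T)); print(Q.mean(0),v[:,1],np.sqrt(12*w))
h=(P[...,2]>.055)&(P[...,2]<.085)&(P[...,0]>.38)&(P[...,0]<.62)&(P[...,1]<-.09)&(P[...,1]>-.35)
T=C+ray*((.072-C[2])/ray[...,2])[...,None]; Q=T[h][:,:2]; w,v=np.linalg.eigh(np.cov(Q.T)); print('h',Q.mean(0),v[:,1],np.sqrt(12*w))
for a in (-21,-22): print(rel([.4833,-.2255,.15],tool(np.radians(a))))
E
```

```text
((483.3207092285156, -226.1204376220703), (197.7263946533203, 109.8384780883789), 68.85454559326172) 2038
[ 0.48330986 -0.22579469] [0.35895932 0.9333532 ] [0.10955088 0.19765125]
h [ 0.48274136 -0.22499961] [-0.93034301  0.36669044] [0.0139322  0.08137798]
[-1.3300e+00 -1.5295e+00  2.3140e-01 -7.0000e-04  0.0000e+00 -2.0000e-04]
[-1.3300e+00 -1.5295e+00  2.3140e-01 -7.0000e-04  0.0000e+00  1.0900e-02]
```

Request:
servo_tool --commands '[[[1,-0.94,-0.54,0,0,0,0],[1,-0.94,-0.54,0,0,0,0],[1,-0.94,-0.54,0,0,0,0],[1,-0.94,-0.54,0,0,0,0],[1,-0.94,-0.54,0,0,0,0],[1,-0.94,-0.54,0,0,0,0],[1,-0.94,-0.54,0,0,0,0],[1,-0.94,-0.54,0,0,0,0],[1,-0.94,-0.54,0,0,0,0],[1,-0.94,-0.54,0,0,0,0],[1,-0.94,-0.54,0,0,0,0]]]'

```text
clock: 1.2
position: [0.4797, 0.1999, 0.2421]
tcp_rot: [0.183, 0.983, -0.0, -0.0]
ft_force: [-0.7, 1.2, -0.1]
grip_width: 0.0855
grasp_force: 0.0
```

```bash
cat > r.py <<'E'
from h import *
import sys
a=[float(x) for x in sys.argv[1:]]  # x y z yawdeg tilt
s=arm.state(); print(s['clock'],s['position'].round(4),Ro.from_quat(s['tcp_rot']).as_matrix().round(3).tolist(),s['ft_force'].round(1),s['grip_width'])
print(rel(a[:3],tool(np.radians(a[3]),np.radians(a[4]))))
E
python3 r.py .4831 -.2256 .13 -21.2 0
```

```text
1.2 [0.4797 0.1999 0.2421] [[-0.933, 0.36, -0.001], [0.36, 0.933, -0.0], [0.001, -0.0, -1.0]] [-0.7  1.2 -0.1] 0.08547403493698318
[-3.906e-01 -9.895e-01  2.802e-01 -2.000e-04 -4.000e-04  1.400e-03]
```

Request:
servo_tool --commands '[[[1,-0.39,-0.99,0.28,0,0,0],[1,-0.39,-0.99,0.28,0,0,0],[1,-0.39,-0.99,0.28,0,0,0],[1,-0.39,-0.99,0.28,0,0,0],[1,-0.39,-0.99,0.28,0,0,0],[1,-0.39,-0.99,0.28,0,0,0],[1,-0.39,-0.99,0.28,0,0,0],[1,-0.39,-0.99,0.28,0,0,0],[1,-0.39,-0.99,0.28,0,0,0],[1,-0.39,-0.99,0.28,0,0,0],[1,-0.39,-0.99,0.28,0,0,0],[1,-0.39,-0.99,0.28,0,0,0]]]'

```text
clock: 2.4
position: [0.4838, -0.2236, 0.1305]
tcp_rot: [0.181, 0.983, 0.0, 0.0]
ft_force: [-0.4, 0.4, 0.4]
grip_width: 0.0855
grasp_force: 0.0
```

```bash
python3 r.py .4831 -.2256 .052 -21.2 0
```

```text
2.4 [ 0.4838 -0.2236  0.1305] [[-0.934, 0.357, 0.0], [0.357, 0.934, 0.001], [-0.0, 0.001, -1.0]] [-0.4  0.4  0.4] 0.08553171334445955
[-1.000e-04 -5.400e-03  1.964e-01  4.000e-04  0.000e+00  3.500e-03]
```

Request:
servo_tool --commands '[[[1,0,-0.003,0.07,0,0,0],[1,0,-0.003,0.13,0,0,0],[1,0,-0.003,0.18,0,0,0],[1,0,-0.003,0.196,0,0,0],[1,0,-0.003,0.196,0,0,0],[-1,0,-0.003,0.196,0,0,0],[-1,0,-0.003,0.196,0,0,0],[-1,0,-0.003,0.196,0,0,0],[-1,0,-0.003,0.196,0,0,0],[-1,0,-0.003,0.196,0,0,0],[-1,0,-0.003,0.196,0,0,0],[-1,0,-0.003,0.196,0,0,0]]]'

```text
clock: 3.6
position: [0.483, -0.2266, 0.0523]
tcp_rot: [0.182, 0.983, -0.0, 0.0]
ft_force: [-1.6, 0.7, 7.4]
grip_width: 0.0115
grasp_force: 59.8
```

Request:
servo_tool --commands '[[[-1,0,0,-0.05,0,0,0],[-1,0,0,-0.15,0,0,0],[-1,0,0,-0.25,0,0,0],[-1,0,0,-0.35,0,0,-0.08],[-1,0,0,-0.45,0,0,-0.16],[-1,0,0,-0.48,0,0,-0.24],[-1,0,0,-0.48,0,0,-0.32],[-1,0,0,-0.48,0,0,-0.4],[-1,0,0,-0.48,0,0,-0.412],[-1,0,0,-0.48,0,0,-0.412]]]'

```text
clock: 4.6
position: [0.4827, -0.2265, 0.2437]
tcp_rot: [-0.138, 0.99, 0.0, -0.0]
ft_force: [-0.3, -1.0, -3.8]
grip_width: 0.0109
grasp_force: 59.0
```

```bash
cat > g.py <<'E'
from h import *
import sys
# ext-frame panel pose: low-corner (y,z rel seat), tilt deg -> TCP
cy,cz,t=[float(x) for x in sys.argv[1:4]]; t=np.radians(t)
H=52.3
o=np.array([0,cy-98*np.cos(t)+H*np.sin(t), 55+cz+98*np.sin(t)+H*np.cos(t)])/1000
w=ext(o); s=arm.state(); print(s['clock'],s['position'].round(4),s['ft_force'].round(1),s['grip_width'].round(4)); print('tcp',w.round(4)); print(rel(w,tool(EY,t)))
e=Ro.from_euler('z',EY).inv().apply(s['position']-EXT); R=(tool(EY).inv()*Ro.from_quat(s['tcp_rot'])).as_rotvec(degrees=True); print('ext tcp',(e*1000).round(1),R.round(2))
E
python3 g.py 60 65 20
```

```text
Traceback (most recent call last):
  File "g.py", line 7, in <module>
    w=ext(o); s=arm.state(); print(s['clock'],s['position'].round(4),s['ft_force'].round(1),s['grip_width'].round(4)); print('tcp',w.round(4)); print(rel(w,tool(EY,t)))
                                                                                            ^^^^^^^^^^^^^^^^^^^^^
AttributeError: 'float' object has no attribute 'round'
```

```bash
sed -i "s/s\['grip_width'\].round(4)/s['grip_width']/" g.py; python3 g.py 52 85 20;python3 g.py 52 85 0
```

```text
4.6 [ 0.4827 -0.2265  0.2437] [-0.3 -1.  -3.8] 0.010917200171845767
tcp [0.4939 0.2043 0.2227]
[-3.2210e-01  1.0283e+00  5.2900e-02  2.2250e-01 -3.0000e-04  0.0000e+00]
ext tcp [-128.8 -433.5  243.7] [-0.02  0.03  0.  ]
4.6 [ 0.4827 -0.2265  0.2437] [-0.3 -1.  -3.8] 0.010917200171845767
tcp [0.5004 0.1815 0.1923]
[-3.221e-01  9.688e-01  1.288e-01  3.000e-04 -3.000e-04 -0.000e+00]
ext tcp [-128.8 -433.5  243.7] [-0.02  0.03  0.  ]
```

Request:
servo_tool --commands '[[[-1,-0.03,0.08,0,0,0,0],[-1,-0.07,0.19,0,0,0,0],[-1,-0.11,0.31,0,0,0,0],[-1,-0.15,0.43,0,0,0,0],[-1,-0.19,0.55,0,0,0,0],[-1,-0.23,0.67,0,0.04,0,0],[-1,-0.26,0.79,0,0.08,0,0],[-1,-0.29,0.88,0,0.12,0,0],[-1,-0.31,0.95,0,0.16,0,0],[-1,-0.322,1,0,0.2,0,0],[-1,-0.322,1,0,0.222,0,0],[-1,-0.322,1,0,0.222,0,0],[-1,-0.322,1,0,0.222,0,0]]]'

```text
clock: 5.9
position: [0.4961, 0.1927, 0.2439]
tcp_rot: [-0.136, 0.975, -0.172, 0.024]
ft_force: [0.0, -0.9, -3.2]
grip_width: 0.0113
grasp_force: 59.5
```

```bash
python3 g.py 52 85 20; python3 - <<'E'
from h import *
p,d=grab_frame('scene'); a=p[100:320,280:520,::-1]; cv2.imwrite('pics/s1.png',cv2.resize(a,None,fx=2.5,fy=2.5,interpolation=2)); np.savez('scene1.npz',p=p,d=d)
p,d=grab_frame('top'); cv2.imwrite('pics/t1.png',cv2.resize(p[130:290,150:350,::-1],None,fx=3,fy=3)); np.savez('top1.npz',p=p,d=d)
P,_,_=cloud('top',d); m=(P[...,2]>.1)&(p.min(-1)>60)&(P[...,1]<.35)&(P[...,1]>.02)&(P[...,0]<.57)&(P[...,0]>.35)&(p.max(-1).astype(int)-p.min(-1)<30)
Q=P[m]; L=Ro.from_euler('z',EY).inv().apply(Q-EXT)*1000
A=np.c_[L[:,1],L[:,0],np.ones(len(L))]; 
for _ in range(4):
    c=np.linalg.lstsq(A,L[:,2],rcond=None)[0]; k=abs(A@c-L[:,2])<6; A,L=A[k],L[k]
print(c,np.degrees(np.arctan(c[:2])),len(L)); print(np.percentile(L,[0.5,50,99.5],axis=0).round(1))
E
```

```text
5.9 [0.4961 0.1927 0.2439] [ 0.  -0.9 -3.2] 0.011338097817631222
tcp [0.4939 0.2043 0.2227]
[-0.0027  0.0458  0.0398  0.0004  0.0002  0.0001]
ext tcp [ -1.1 -34.  243.9] [19.96 -0.02 -0.02]
[ 3.39696576e-01 -4.18681690e-02  2.53166498e+02] [18.7624483  -2.39746916] 85
[[ -54.9 -105.4  216.4]
 [  -5.4  -96.   220.4]
 [  51.4  -88.8  226.7]]
```

View pics/s1.png

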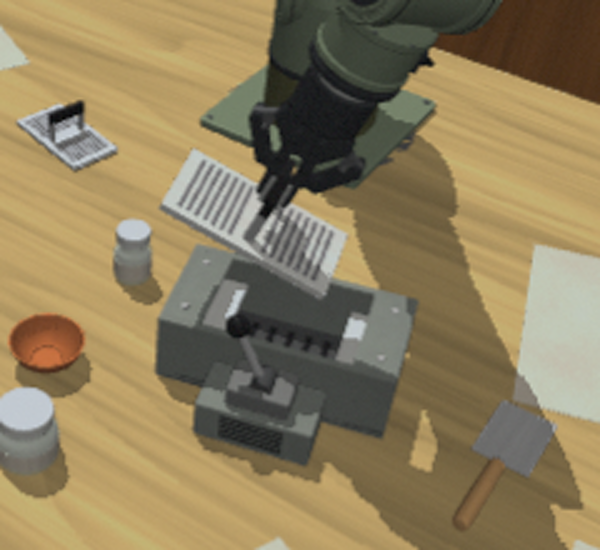

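The scene crop shows the panel held at the intended tilt, with its +y end low at about (325,290) over the opening. The lever ball at (238,325) is clear. I'll check the held pose numerically.

```bash
python3 - <<'E'
from h import *
z=np.load('scene1.npz'); p,d=z['p'],z['d']; P,_,_=cloud('scene',d)
L=Ro.from_euler('z',EY).inv().apply((P-EXT).reshape(-1,3)).reshape(P.shape)*1000
m=(L[...,2]>125)&(L[...,2]<260)&(abs(L[...,0])<75)&(L[...,1]>-170)&(L[...,1]<90)&(p.min(-1)>70)&(p.max(-1).astype(int)-p.min(-1)<35)
Q=L[m]
A=np.c_[Q[:,1],Q[:,0],np.ones(len(Q))]
for _ in range(6):
    c=np.linalg.lstsq(A,Q[:,2],rcond=None)[0]; k=abs(A@c-Q[:,2])<5; A,Q=A[k],Q[k]
print(np.degrees(np.arctan(c[:2])),c[2],len(Q))
t=np.radians(20); tc=np.array([-1.1,-34,243.9])
D=Q-tc; u=np.array([0,np.cos(t),-np.sin(t)]); n=np.array([0,np.sin(t),np.cos(t)])
print('s',np.percentile(D@u,[.5,2,98,99.5]),'h',np.median(D@n),'x',np.percentile(Q[:,0],[.5,2,98,99.5]))
r=cv2.minAreaRect(np.c_[Q[:,0],D@u].astype(np.float32)); print(r)
E
python3 g.py 52 27 20
```

```text
[-19.89093603  -0.04211522] 187.4537387190706 1757
s [-96.38274595 -93.70294631  93.69131558  96.14891611] h -41.56772295096827 x [-56.35061716 -53.05767639  52.26578893  54.07358889]
((-0.6806182861328125, -0.1910247802734375), (194.31741333007812, 114.15274810791016), 89.6701889038086)
6.0 [0.4964 0.1921 0.2442] [-0.3  0.4 -2.7] 0.010854915239342034
tcp [0.4939 0.2043 0.1647]
[-0.0022  0.097   0.1762  0.0005  0.0002 -0.0004]
ext tcp [ -0.9 -34.6 244.2] [19.95 -0.02  0.03]
```

Request:
servo_tool --commands '[[[-1,-0.002,0.02,0.04,0,0,0],[-1,-0.002,0.05,0.08,0,0,0],[-1,-0.002,0.07,0.12,0,0,0],[-1,-0.002,0.085,0.15,0,0,0],[-1,-0.002,0.093,0.171,0,0,0],[-1,-0.002,0.093,0.171,0,0,0],[-1,-0.002,0.093,0.171,0,0,0],[-1,-0.002,0.093,0.171,0,0,0]]]'

```text
clock: 6.8
position: [0.4938, 0.2049, 0.1676]
tcp_rot: [-0.137, 0.975, -0.172, 0.025]
ft_force: [0.9, -1.2, -3.0]
grip_width: 0.0112
grasp_force: 59.4
```

```bash
python3 g.py 116 5 20
```

```text
6.8 [0.4938 0.2049 0.1676] [ 0.9 -1.2 -3. ] 0.0111559998178061
tcp [0.4763 0.2659 0.1427]
[-1.000e-04  1.705e-01  4.300e-03  4.000e-04  1.100e-03  1.200e-03]
ext tcp [ 1.000e-01 -2.170e+01  1.676e+02] [19.97 -0.08 -0.13]
```

Request:
servo_tool --commands '[[[-1,0,0.03,0.004,0,0,0],[-1,0,0.06,0.004,0,0,0],[-1,0,0.085,0.004,0,0,0],[-1,0,0.11,0.004,0,0,0],[-1,0,0.13,0.004,0,0,0],[-1,0,0.145,0.004,0,0,0],[-1,0,0.16,0.004,0,0,0],[-1,0,0.17,0.004,0,0,0],[-1,0,0.17,0.004,0,0,0],[-1,0,0.17,0.004,0,0,0]]]'

```text
clock: 7.8
position: [0.4761, 0.2655, 0.1422]
tcp_rot: [-0.137, 0.975, -0.172, 0.024]
ft_force: [-0.0, 0.4, -3.5]
grip_width: 0.0115
grasp_force: 59.5
```

```bash
for a in "117 5 15" "118 5 10" "118.5 5 5" "119 4 0"; do python3 g.py $a; done
```

```text
7.8 [0.4761 0.2655 0.1422] [-0.   0.4 -3.5] 0.011509105050033656
tcp [0.478  0.2602 0.1359]
[-0.0008 -0.0078  0.0197 -0.0555  0.0005  0.0016]
ext tcp [ -0.3  41.5 142.2] [20.   -0.03 -0.15]
7.8 [0.4761 0.2655 0.1422] [-0.   0.4 -3.5] 0.011509105050033656
tcp [0.4794 0.2551 0.1285]
[-0.0008 -0.014   0.0416 -0.1111  0.0004  0.0016]
ext tcp [ -0.3  41.5 142.2] [20.   -0.03 -0.15]
7.8 [0.4761 0.2655 0.1422] [-0.   0.4 -3.5] 0.011509105050033656
tcp [0.4808 0.2502 0.1206]
[-0.0007 -0.0193  0.0645 -0.1666  0.0004  0.0016]
ext tcp [ -0.3  41.5 142.2] [20.   -0.03 -0.15]
7.8 [0.4761 0.2655 0.1422] [-0.   0.4 -3.5] 0.011509105050033656
tcp [0.482  0.2459 0.1113]
[-0.0007 -0.0218  0.0902 -0.2222  0.0003  0.0016]
ext tcp [ -0.3  41.5 142.2] [20.   -0.03 -0.15]
```

Request:
servo_tool --commands '[[[-1,0,-0.004,0.01,-0.028,0,0.0005],[-1,-0.001,-0.008,0.02,-0.055,0,0.001],[-1,-0.001,-0.011,0.031,-0.083,0,0.0015],[-1,-0.001,-0.014,0.042,-0.111,0,0.0015],[-1,-0.001,-0.0155,0.047,-0.125,0,0.0015],[-1,-0.001,-0.017,0.053,-0.139,0,0.0015],[-1,-0.001,-0.018,0.059,-0.153,0,0.0015],[-1,-0.001,-0.019,0.064,-0.167,0,0.0015],[-1,-0.001,-0.019,0.064,-0.167,0,0.0015]]]'

```text
clock: 8.7
position: [0.481, 0.2499, 0.1205]
tcp_rot: [-0.138, 0.99, -0.043, 0.006]
ft_force: [0.5, -0.5, -3.7]
grip_width: 0.0111
grasp_force: 59.5
```

```bash
python3 g.py 119 4 0; python3 g.py 98 4 0
```

```text
8.7 [0.481  0.2499 0.1205] [ 0.5 -0.5 -3.7] 0.011086845724815214
tcp [0.482  0.2459 0.1113]
[ 0.0001 -0.0084  0.0238 -0.0547  0.     -0.0003]
ext tcp [1.000e-01 2.520e+01 1.205e+02] [ 4.93 -0.    0.03]
8.7 [0.481  0.2499 0.1205] [ 0.5 -0.5 -3.7] 0.011086845724815214
tcp [0.4878 0.2257 0.1113]
[ 0.0001 -0.0607  0.0283 -0.0547  0.     -0.0003]
ext tcp [1.000e-01 2.520e+01 1.205e+02] [ 4.93 -0.    0.03]
```

Request:
servo_tool --commands '[[[-1,0,-0.003,0.009,-0.02,0,0],[-1,0,-0.006,0.017,-0.04,0,0],[-1,0,-0.0084,0.0238,-0.055,0,0],[-1,0,-0.0084,0.0238,-0.055,0,0],[-1,0,-0.021,0.025,-0.055,0,0],[-1,0,-0.035,0.026,-0.055,0,0],[-1,0,-0.048,0.027,-0.055,0,0],[-1,0,-0.0607,0.0283,-0.055,0,0],[-1,0,-0.0607,0.0283,-0.055,0,0],[-1,0,-0.0607,0.0283,-0.055,0,0]]]'

```text
clock: 9.7
position: [0.4877, 0.2265, 0.1115]
tcp_rot: [-0.139, 0.99, 0.0, 0.0]
ft_force: [0.8, 0.5, -2.6]
grip_width: 0.0114
grasp_force: 59.5
```

```bash
python3 g.py 98 0 0; python3 - <<'E'
from h import *
p,d=grab_frame('top'); cv2.imwrite('pics/t2.png',cv2.resize(p[165:265,170:300,::-1],None,fx=5,fy=5,interpolation=2)); np.savez('top2.npz',p=p,d=d)
E
```

```text
9.7 [0.4877 0.2265 0.1115] [ 0.8  0.5 -2.6] 0.011427293053115331
tcp [0.4878 0.2257 0.1073]
[ 0.0003 -0.002   0.0106  0.      0.0003  0.0004]
ext tcp [1.000e-01 8.000e-01 1.115e+02] [-0.   -0.03 -0.03]
```

View pics/t2.png

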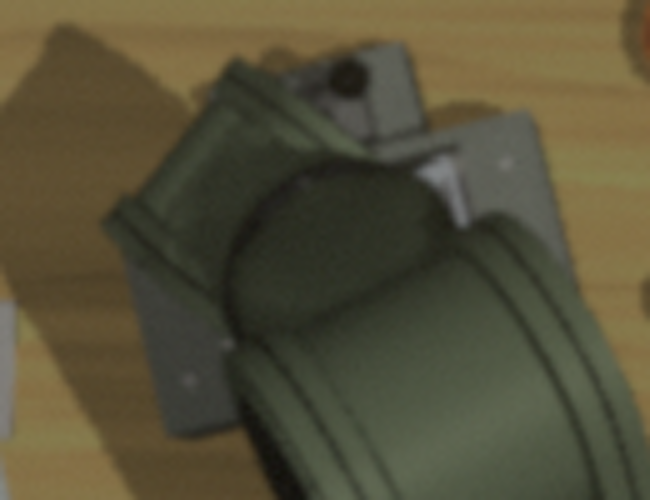

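The arm hides the panel in this view: only the -y strip at (440,190) shows. I'll lower it onto the ledges by feel.

Request:
servo_tool --commands '[[[-1,0,-0.002,0.003,0,0,0],[-1,0,-0.002,0.006,0,0,0],[-1,0,-0.002,0.008,0,0,0],[-1,0,-0.002,0.0095,0,0,0],[-1,0,-0.002,0.0105,0,0,0],[-1,0,-0.002,0.0105,0,0,0]]]'

```text
clock: 10.35
position: [0.4879, 0.2257, 0.1073]
tcp_rot: [-0.139, 0.99, -0.0, 0.0]
ft_force: [-0.3, 0.4, -3.0]
grip_width: 0.0111
grasp_force: 59.6
```

No contact yet, so I'll ease down further.

Request:
servo_tool --commands '[[[-1,0,0,0.001,0,0,0],[-1,0,0,0.002,0,0,0],[-1,0,0,0.002,0,0,0],[-1,0,0,0.002,0,0,0]]]'

```text
clock: 10.75
position: [0.488, 0.2257, 0.1073]
tcp_rot: [-0.139, 0.99, -0.0, 0.001]
ft_force: [-3.4, -2.1, 15.3]
grip_width: 0.011
grasp_force: 62.4
```

Request:
servo_tool --commands '[[[-1,0,0,-0.001,0,0,0],[-1,0,0,-0.001,0,0,0],[-0.4,0,0,-0.001,0,0,0],[-0.2,0,0,-0.001,0,0,0],[0,0,0,-0.001,0,0,0],[0,0,0,-0.001,0,0,0],[0,0,0,-0.001,0,0,0],[0,0,0,-0.02,0,0,0],[0,0,0,-0.08,0,0,0],[0,0,0,-0.18,0,0,0],[0,0,0,-0.3,0,0,0],[0,0,0,-0.38,0,0,0],[0,0,0,-0.38,0,0,0]]]'

```text
clock: 12.05
position: [0.4887, 0.2263, 0.2629]
tcp_rot: [-0.138, 0.99, 0.001, 0.003]
ft_force: [0.5, 0.7, -1.4]
grip_width: 0.0428
grasp_force: 0.0
```

```bash
cat > e.py <<'E'
from h import *
import sys
x,y,z=[float(a)/1000 for a in sys.argv[1:4]]
s=arm.state(); print(s['clock'],s['ft_force'].round(1),'ext tcp',(Ro.from_euler('z',EY).inv().apply(s['position']-EXT)*1000).round(1)); print(ext([x,y,z]),rel(ext([x,y,z]),tool(EY)))
E
python3 e.py 105 -85 250
```

```text
12.05 [ 0.5  0.7 -1.4] ext tcp [  1.1   0.4 262.9]
[0.61206937 0.17271771 0.25      ] [-2.596e-01 -2.135e-01  3.370e-02  8.000e-04  4.100e-03  2.000e-04]
```

Request:
servo_tool --commands '[[[-0.5,-0.08,-0.07,0,0,0,0],[-1,-0.17,-0.14,0.01,0,0,0],[-1,-0.23,-0.19,0.02,0,0,0],[-1,-0.26,-0.214,0.034,0,0.004,0],[-1,-0.26,-0.214,0.034,0,0.004,0],[-1,-0.26,-0.214,0.034,0,0.004,0]]]'

```text
clock: 12.65
position: [0.6108, 0.1722, 0.2447]
tcp_rot: [-0.139, 0.99, -0.0, -0.003]
ft_force: [-0.8, 0.3, 0.1]
grip_width: -0.0001
grasp_force: 0.0
```

```bash
python3 e.py 105 -85 141; python3 - <<'E'
from h import *
for n in('scene','top'):
    p,d=grab_frame(n); np.savez(n+'3.npz',p=p,d=d); P,_,_=cloud(n,d)
    L=Ro.from_euler('z',EY).inv().apply((P-EXT).reshape(-1,3)).reshape(P.shape)*1000
    h=(abs(L[...,0])<48)&(abs(L[...,1])<60)&(L[...,2]>106)&(L[...,2]<140); print(n,'handle',h.sum(),np.percentile(L[h],[2,50,98],axis=0).round(1).tolist())
    h=(abs(L[...,0])<50)&(abs(L[...,1])<84)&(L[...,2]>50)&(L[...,2]<85)&(p.min(-1)>60); print('plate',h.sum(),np.percentile(L[h],[2,50,98],axis=0).round(1).tolist())
    if h.sum()>50:
        q=L[h]; print(np.linalg.lstsq(np.c_[q[:,:2],np.ones(len(q))],q[:,2],rcond=None)[0])
    h=(abs(L[...,0]-105)<20)&(abs(L[...,1])<60)&(L[...,2]>120)&(L[...,2]<170); print('ball',h.sum(),np.percentile(L[h],[5,50,95],axis=0).round(1).tolist())
    if n=='scene': a=p[150:300,310:470,::-1]
    else: a=p[165:265,170:300,::-1]
    cv2.imwrite('pics/%s3.png'%n,cv2.resize(a,(640,int(640*a.shape[0]/a.shape[1])),interpolation=2))
a=cv2.imread('pics/scene3.png');b=cv2.imread('pics/top3.png'); b=cv2.resize(b,(400,int(400*b.shape[0]/b.shape[1])));a=cv2.resize(a,(400,375))
cv2.imwrite('pics/b3.png',np.hstack([a,cv2.copyMakeBorder(b,0,375-b.shape[0],0,0,0)]))
E
```

```text
12.65 [-0.8  0.3  0.1] ext tcp [103.7 -85.2 244.7]
[0.61206937 0.17271771 0.141     ] [-0.0051  0.0003  0.2593  0.0003 -0.0042  0.0005]
scene handle 127 [[-37.2, -6.0, 108.8], [9.8, 0.9, 126.6], [40.7, 5.8, 130.8]]
plate 1016 [[-48.0, -80.3, 62.7], [-8.1, 11.9, 66.4], [33.3, 80.6, 73.0]]
[1.68753529e-02 9.98673908e-04 6.67485067e+01]
ball 98 [[100.5, -42.8, 124.5], [108.6, -29.9, 149.8], [116.3, -20.5, 158.0]]
top handle 123 [[-38.4, -6.9, 112.0], [-0.2, -1.4, 125.3], [38.7, 5.3, 132.8]]
plate 994 [[-48.4, -26.4, 57.7], [-1.7, 34.8, 64.5], [47.6, 81.7, 72.7]]
[ 2.81042827e-03 -4.43518097e-04  6.46268513e+01]Traceback (most recent call last):
  File "<stdin>", line 9, in <module>
    return _quantile_unchecked(
        a, q, axis, out, overwrite_input, method, keepdims, weights)
    return _ureduce(a,
                    func=_quantile_ureduce_func,
    ...<5 lines>...
                    overwrite_input=overwrite_input,
                    method=method)
    r = func(a, **kwargs)
    result = _quantile(arr,
                       quantiles=q,
    ...<2 lines>...
                       out=out,
                       weights=wgt)
    slices_having_nans = np.isnan(arr[-1, ...])
                                  ~~~^^^^^^^^^
IndexError: index -1 is out of bounds for axis 0 with size 0
```

Handle centre is within 1 mm of the seat, and the plate's top is level at about 65 mm. The panel is seated flat and centred, so I'll go on to the lever.

Request:
servo_tool --commands '[[[-1,-0.005,0,0.06,0,-0.004,0],[-1,-0.005,0,0.14,0,-0.004,0],[-1,-0.005,0,0.22,0,-0.004,0],[-1,-0.005,0,0.259,0,-0.004,0],[-1,-0.005,0,0.259,0,-0.004,0],[-1,-0.005,0.03,0.259,0,-0.004,0],[-1,-0.005,0.06,0.259,0,-0.004,0],[-1,-0.005,0.09,0.259,0,-0.004,0],[-1,-0.005,0.12,0.259,0,-0.004,0],[-1,-0.005,0.15,0.259,0,-0.004,0],[-1,-0.005,0.17,0.259,0,-0.004,0],[-1,-0.005,0.19,0.259,0,-0.004,0],[-1,-0.005,0.2,0.259,0,-0.004,0],[-1,-0.005,0.2,0.259,0,-0.004,0]]]'

```text
clock: 14.15
position: [0.5905, 0.2497, 0.1413]
tcp_rot: [-0.139, 0.99, 0.0, 0.0]
ft_force: [0.9, 0.7, -0.6]
grip_width: 0.0003
grasp_force: 0.0
```

```bash
cat > b.py <<'E'
from h import *
p,d=grab_frame('scene'); P,_,_=cloud('scene',d)
L=Ro.from_euler('z',EY).inv().apply((P-EXT).reshape(-1,3)).reshape(P.shape)*1000
h=(abs(L[...,0]-105)<22)&(abs(L[...,1])<70)&(L[...,2]>85)&(L[...,2]<172); Q=L[h]
for a in range(85,170,8):
    k=(Q[:,2]>=a)&(Q[:,2]<a+8); 
    if k.any(): print(a,k.sum(),np.percentile(Q[k],[5,50,95],axis=0).round(0)[:,:2].tolist())
a=p[150:300,310:470,::-1]; import sys; cv2.imwrite('pics/%s.png'%sys.argv[1],cv2.resize(a,None,fx=4,fy=4,interpolation=2))
E
python3 e.py 105 20 141; python3 b.py l1
```

```text
14.15 [ 0.9  0.7 -0.6] ext tcp [105.4  -5.  141.3]
[0.58330365 0.27370054 0.141     ] [0.0008 0.0626 0.0007 0.0001 0.0002 0.0007]
85 19 [[102.0, -5.0], [108.0, 0.0], [118.0, 8.0]]
93 8 [[103.0, 3.0], [108.0, 7.0], [111.0, 12.0]]
101 10 [[101.0, 5.0], [107.0, 9.0], [110.0, 14.0]]
109 7 [[105.0, 8.0], [108.0, 10.0], [109.0, 13.0]]
117 10 [[103.0, 10.0], [108.0, 13.0], [109.0, 18.0]]
125 8 [[105.0, 14.0], [106.0, 16.0], [110.0, 20.0]]
133 20 [[108.0, -13.0], [113.0, 0.0], [117.0, 19.0]]
141 35 [[109.0, -16.0], [114.0, -2.0], [118.0, 28.0]]
149 57 [[104.0, -15.0], [113.0, 13.0], [118.0, 33.0]]
157 58 [[100.0, -12.0], [111.0, 17.0], [116.0, 29.0]]
165 24 [[99.0, -15.0], [114.0, -6.0], [119.0, 8.0]]
```

View pics/l1.png

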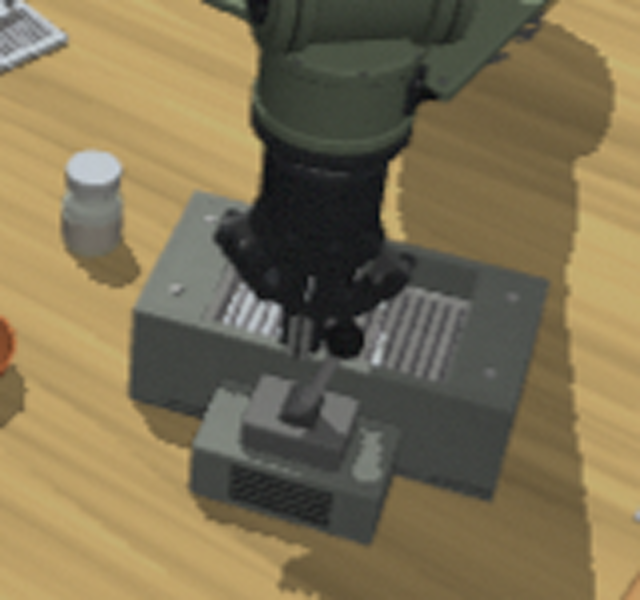

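The closed fingers hold the lever ball at about (345,340), leaning past upright. The panel lies flat inside, tucked at both ends. I'll keep pushing.

Request:
servo_tool --commands '[[[-1,0.001,0.015,0,0,0,0],[-1,0.001,0.03,0,0,0,0],[-1,0.001,0.04,0,0,0,0],[-1,0.001,0.045,0,0,0,0],[-1,0.001,0.045,0,0,0,0],[-1,0.001,0.045,0,0,0,0]]]'

```text
clock: 14.8
position: [0.5855, 0.2664, 0.1414]
tcp_rot: [-0.139, 0.99, 0.0, 0.0]
ft_force: [0.2, 0.1, -0.3]
grip_width: 0.0003
grasp_force: 0.0
```

Request:
servo_tool --commands '[[[-1,0,0.003,0,0,0,0],[-1,0,0.006,0,0,0,0],[-1,0,0.006,0,0,0,0]]]'

```text
clock: 15.1
position: [0.5853, 0.2673, 0.1413]
tcp_rot: [-0.138, 0.99, -0.001, 0.0]
ft_force: [2.8, -8.2, 2.0]
grip_width: -0.0002
grasp_force: 4.0
```

Request:
servo_tool --commands '[[[-1,0,0.002,0,0,0,0],[-1,0,0.002,0,0,0,0],[-1,0,0.002,0,0,0,0]]]'

```text
clock: 15.4
position: [0.5852, 0.2674, 0.1413]
tcp_rot: [-0.138, 0.99, -0.002, 0.0]
ft_force: [2.0, -10.9, 2.5]
grip_width: -0.0001
grasp_force: 5.5
```

Request:
servo_tool --commands '[[[-1,0,-0.02,0,0,0,0],[-1,0,-0.06,0,0,0,0],[-1,0,-0.08,-0.05,0,0,0],[-1,0,-0.1,-0.12,0,0,0],[-1,0,-0.1,-0.24,0,0,0],[-1,0,-0.2,-0.36,0,0,0],[-1,0,-0.32,-0.4,0,0,0],[-1,0,-0.44,-0.4,0,0,0],[-1,0,-0.56,-0.4,0,0,0],[-1,0,-0.68,-0.4,0,0,0],[-1,0,-0.8,-0.4,0,0,0],[-1,0,-0.8,-0.4,0,0,0],[-1,0,-0.8,-0.4,0,0,0]]]'

```text
clock: 16.7
position: [0.6722, -0.0404, 0.3009]
tcp_rot: [-0.137, 0.991, 0.0, 0.0]
ft_force: [0.4, 1.7, 0.0]
grip_width: 0.0001
grasp_force: 0.0
```

```bash
python3 b.py l2; python3 - <<'E'
from h import *
p,d=grab_frame('top'); cv2.imwrite('pics/t4.png',cv2.resize(p[150:270,150:350,::-1],None,fx=4,fy=4,interpolation=2)); np.savez('top4.npz',p=p,d=d)
P,ray,C=cloud('top',d); Ri=Ro.from_euler('z',EY).inv()
L=Ri.apply((P-EXT).reshape(-1,3)).reshape(P.shape)*1000
h=(abs(L[...,0])<48)&(abs(L[...,1])<60)&(L[...,2]>110)&(L[...,2]<140)
print('handle',L[h].mean(0),np.percentile(L[h],[2,98],axis=0))
r=L[(abs(L[...,0])<90)&(L[...,2]>83)&(L[...,2]<97)&(abs(L[...,0])<50)]  # lips
b=L[...,1]; sel=(L[...,2]>84)&(L[...,2]<97)&(abs(L[...,0])<45)&(abs(b)<150)
for sg in(1,-1):
    q=sg*b[sel&(sg*b>60)]; print('lip',sg,np.percentile(q,[1,99]))
q=L[(abs(L[...,0])<45)&(abs(b)<80)&(L[...,2]>55)&(L[...,2]<75)]; print('plate',np.linalg.lstsq(np.c_[q[:,:2],np.ones(len(q))],q[:,2],rcond=None)[0])
E
```

```text
85 22 [[91.0, -3.0], [106.0, 3.0], [112.0, 12.0]]
93 10 [[102.0, 6.0], [107.0, 11.0], [110.0, 16.0]]
101 10 [[106.0, 12.0], [107.0, 17.0], [109.0, 21.0]]
109 10 [[103.0, 16.0], [106.0, 20.0], [109.0, 27.0]]
117 12 [[104.0, 21.0], [107.0, 24.0], [110.0, 30.0]]
125 7 [[106.0, 25.0], [107.0, 29.0], [110.0, 32.0]]
133 8 [[111.0, 30.0], [113.0, 38.0], [115.0, 47.0]]
141 33 [[105.0, 28.0], [112.0, 39.0], [117.0, 50.0]]
149 39 [[97.0, 32.0], [107.0, 39.0], [114.0, 49.0]]
157 1 [[104.0, 41.0], [104.0, 41.0], [104.0, 41.0]]
handle [  0.70261066  -1.27675563 124.61746477] [[-38.25576538  -6.95257834 113.11695017]
 [ 38.77187237   5.18472969 131.80447408]]
lip 1 [ 83.38122704 131.37379934]
lip -1 [ 85.88212944 133.23495264]
plate [-2.09715113e-03 -2.29519353e-03  6.47816551e+01]
```

View pics/t4.png

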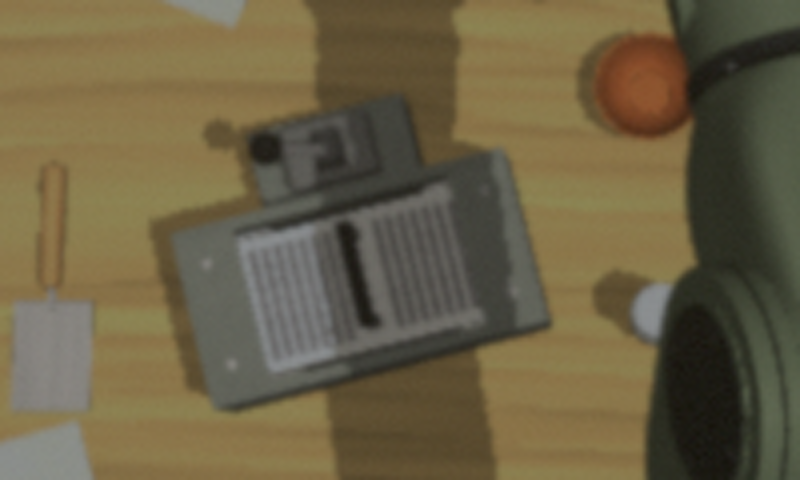

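View pics/l2.png

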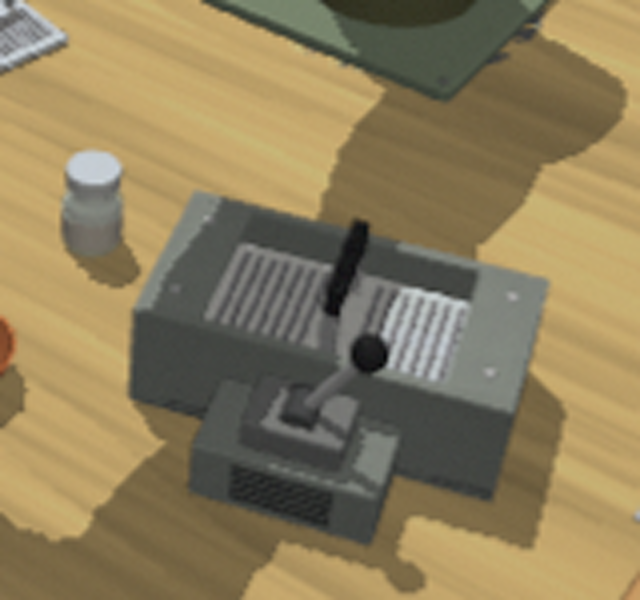

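The panel is flat and centred, with the handle at y=-1.3 mm and the midpoint of the lips at -1.25 mm. The lever ball is at y≈39 mm, which is fully over, and the arm is clear.

```bash
python3 -c "
from bench import order
print(order.hand_in())"
```

```text
the job is handed in; nothing more can be done
None
```

The filter panel is seated flat on its ledges and centred under both lips, the fan lever is pushed to its stop, nothing else was touched as far as the pictures show, and the job was handed in with about 17 s of the 58 s used.

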